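Hang the hook-on pen cup in the notch of the document bin

ROBOT

A 7-joint arm with a two-finger parallel gripper is mounted at the origin on the work surface. World frame = base frame: x ahead of the robot, y to its left, z up, the work surface at z = 0. Lengths are in m, angles in rad, forces in N, time in s.
With the tool pointing down it reaches from about 0.4 to 0.875 m from the base axis. Payload 19.3 kg.
Tool frame: the origin (TCP) lies on the mounting face of the last link; the fingertips stand 173 mm ahead of it and the grasp point (between the pads) lies 155 mm ahead of it (bot.grip_depth is the distance from the TCP to the grasp point, in m); z points along the fingers, y is the direction in which the jaws open and shut (so a half turn about z gives the same grasp; the last joint's range is limited). The gripper opens to 85 mm and grips with 20 to 120 N. Pads are 22 mm wide; open, the fingers measure 114 mm over their backs; the gripper's body (76 mm by 85 mm) begins 54 mm behind the grasp point. The pads swing forward as they close: fully open they stand 13 mm farther back than shut.
Start: joints at [-0.07, 0.521, -0.036, 1.599, 0.021, 1.021, -0.113], TCP at [0.625, -0, 0.405] pointing down, gripper open.
Joint ranges: [-2.91, 2.91], [-0.3, 2.13], [-1.5, 1.42], [0.17, 2.43], [-1.26, 4.41], [0.16, 1.93], [-2.52, 2.52]. Speed limits (rad/s): [1.89, 1.89, 2.39, 2.39, 3.01, 3.01, 3.01].

INTERFACE

Orientations are given as [roll, pitch, yaw] about the fixed x, y, z axes, in that order (R = Rz(yaw) Ry(pitch) Rx(roll)).
In Python, from workcell import bot, viewer gives the robot as it stands.
- The arm moves only by the tool carry_out, never from a script. Its argument "rows" is one flat list of numbers, 7 for each row, row after row: the shift along the tool's x, y, z in m, then the turn, a rotation vector about the tool's x, y, z in degrees, then the closure, from 0 (fully open) to 1 (shut). In form: [tx, ty, tz, rx, ry, rz, gripper, tx, ty, tz, rx, ry, rz, gripper, ...]. A call has 1 to 8 rows; each row shifts and turns the commanded pose from where the row before left it, along the tool's axes as they then stand; what a row does not reach is not made up. A row lasts 1/8 s, in which the tool goes at most 62.5 mm and 10.7 degrees, less where a joint would pass 70% of its speed; a pose out of reach is approached as far as the arm can. A call with a gripper value outside its range is refused whole. The fingers move at their own pace and stop on an object; "squeeze" is the grip in N (left out, the last holds). Time passes only in rows, so rows that do not move let the fingers close. It gives the time, the measured TCP pose, the force and the opening at its end, in the units of the state.
- bot.observe(): the state, without advancing time (a new reading comes with each control period).
- viewer.grab_frame(name): name is "scene" or "side" or "wrist"; returns the picture (480x640x3 uint8, red, green, blue); there is no depth.
- viewer.camera_info(name): a dict with "intrinsics" (3x3 intrinsics, pixels), "camera_from_world" (4x4, takes a point from world to camera coordinates). Camera axes: x right, y up, looking along -z (the intrinsics and any distortion apply to the point x, -y, -z); pixel columns grow to the right and rows downward; lengths in m; the calibration is good to about 2 mm. A picture is of the moment at which its call begins: read the wrist's pose just before it. camera_info takes no time and is no camera call; for the wrist camera it gives the pose at the moment of the call.
- bot.job_done(): hands the job in, once; it reports no verdict.
The state is a dict: "clock": time; "qpos": joint angles; "qd": joint speeds; "joint_efforts": joint torques, N m; "position": TCP position; "tool_rot": TCP orientation; "force": force on the tool from outside, world axes, zero at the start; "moment": the same for the moment, N m; "grip_width": finger opening in m.
Only numpy, scipy, OpenCV 4.12 (cv2) and the standard library are available. Lean on these libraries where they do the work, as an engineer would, in place of code of your own. Each camera call takes 0.05 s, during which the arm holds its last target.

TASK

Pick up the empty metal pen cup and hang it by its own hook over the rim of the document bin's long wall that faces away from the robot, on the outside of the bin. That rim has one notch just wider than the hook: find it (by sight, or by sliding the hook along the rim), let the hook sink right to the bottom of the notch so that it cannot slide, and let go. Lean on the bin gently, never harder than 25 N, and leave the mug, the stapler and the mouse where they are.

Things in the scene. Friction and masses are not known exactly. Their poses are not given: they have to be found in the camera images.
- bin: Dark steel open-topped document bin, 190 (x) by 300 (y) by 115 mm high, fixed to the desk, rigid, lower folders standing in its -x half. Origin: centre of its underside; z up. Its +x long wall, away from the robot, is 4 mm thick, centre plane at x = +93 mm, outer face at x = +95 mm.
- bin_rim (a point): Middle of the top of the bin's +x wall (x 93, y 0, z 115 mm in the bin frame; same axes). This rim is flat but for ONE rectangular notch, 30 mm wide along y, 10 mm deep (floor 105 mm above the desk). The notch's middle lies anywhere from y = -35 to +35 mm, differs from run to run and is not measured.
- cup_center (a point): Centre (40 mm above the underside) of the pen cup: a loose empty open-topped box of bare aluminium, 50 (x) by 56 (y) by 80 mm high, walls 2.5 mm, about 160 g, upright on the desk. Its y faces are plain and can be gripped at any height. Its hook is on its -x side.
- cup_hook (a point): Point in the cup's hook that comes to lie on the rim: middle of the bridge's underside, 28.5 mm to -x of the cup's centre, 90 mm above the cup's underside; axes as the cup. The hook is 24 mm wide (y), gap 7 mm between the cup's back (x = -25 mm) and the lip. The lip hangs 15 mm straight down from the bridge, then 8 mm flaring away from the cup. Bridge top at 93 mm.
- cup: The same pen cup; origin at the centre of its underside, z up, hook on its -x side.
- mug: White mug, 76 mm wide, 90 mm high; bystander. Origin: centre of its underside.
- stapler: Black stapler 130 mm long, 45 mm high; bystander. Origin: centre of its underside.
- mouse: Black computer mouse 100 by 58 by 32 mm; bystander. Origin: centre of its underside.

How it is judged:
By the outcome, as a careful person would: the job done as asked, in the order asked, and still so for the second after the job is handed in, with the robot touching nothing.
It also fails if it takes over 72 s, if anything falls off the work surface, if the arm or the gripper's body presses on something with over 40 N, if the wrist force passes 120 N, or if a joint passes its speed limit or range.

## Working session

There is one attempt and no reset: what is moved stays moved. The work goes in short steps, Python scripts to look and compute and a tool call to move; the robot and the scene stay as the last step left them, time stands still between calls to the robot, and variables do not carry over. Pictures are saved under pics/ and viewed, and the job is handed in when it is done.

Besides the shell and the picture viewer there is one more tool, called as name(argument=value, ...) on one line, values as JSON. carry_out: Moves the arm, as the interface text tells. Its arguments: {"type":"object","properties":{"rows":{"type":"array","items":{"type":"number"}},"squeeze":{"type":"number"}},"required":["rows"]}

```bash
ls; mkdir -p pics; python3 - <<'E'
from workcell import bot, viewer
import cv2, numpy as np
s=bot.observe()
for k in s: print(k, np.round(s[k],4))
print(bot.grip_depth)
for n in ["scene","side","wrist"]:
    im=viewer.grab_frame(n); cv2.imwrite(f"pics/{n}0.png",im[:,:,::-1])
    ci=viewer.camera_info(n); print(n); print({k:(np.round(v,4).tolist() if not isinstance(v,str) else v) for k,v in ci.items()})
E
```

```text
pics
clock 0.0
qpos [-0.0702  0.522  -0.0363  1.6     0.0212  1.0211 -0.1128]
qd [ 0.0021 -0.0009 -0.0004  0.0017  0.0009 -0.0017 -0.0015]
joint_efforts [-4.20000e-03 -9.27110e+01  1.97760e+00 -3.69928e+01  1.76000e-02
  8.20000e-03 -1.00000e-04]
position [ 0.6249 -0.      0.4041]
tool_rot [-3.1405e+00  1.0000e-04  1.5708e+00]
force [ 0.2662 -0.1861 -0.2749]
moment [ 0.0335 -0.0079 -0.0607]
grip_width 0.0854
0.1547
scene
{'intrinsics': [[475.4432, 0.0, 319.9583], [0.0, 475.4432, 234.6215], [0.0, 0.0, 1.0]], 'camera_from_world': [[-0.8168, 0.5769, -0.0024, 0.4751], [-0.3267, -0.4591, 0.8262, 0.0972], [0.4755, 0.6756, 0.5634, -1.2067], [0.0, 0.0, 0.0, 1.0]]}
side
{'intrinsics': [[573.2814, 0.0, 314.8119], [0.0, 573.2814, 231.4205], [0.0, 0.0, 1.0]], 'camera_from_world': [[0.9997, 0.0004, 0.0233, -0.5703], [-0.019, 0.5905, 0.8068, -0.073], [-0.0134, -0.8071, 0.5903, -1.3891], [0.0, 0.0, 0.0, 1.0]]}
wrist
{'intrinsics': [[364.3576, 0.0, 322.6402], [0.0, 364.3576, 243.6205], [0.0, 0.0, 1.0]], 'camera_from_world': [[1.0, -0.0001, -0.0004, -0.6259], [-0.0, 0.9508, -0.3098, 0.04], [0.0004, 0.3098, 0.9508, -0.3801], [0.0, 0.0, 0.0, 1.0]]}
```

View pics/scene0.png

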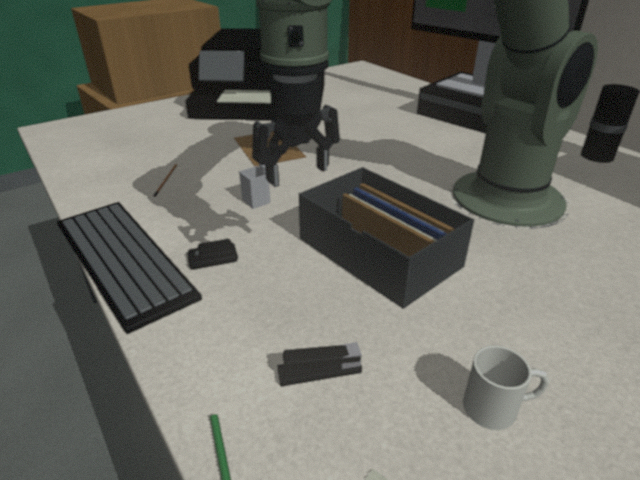

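View pics/side0.png

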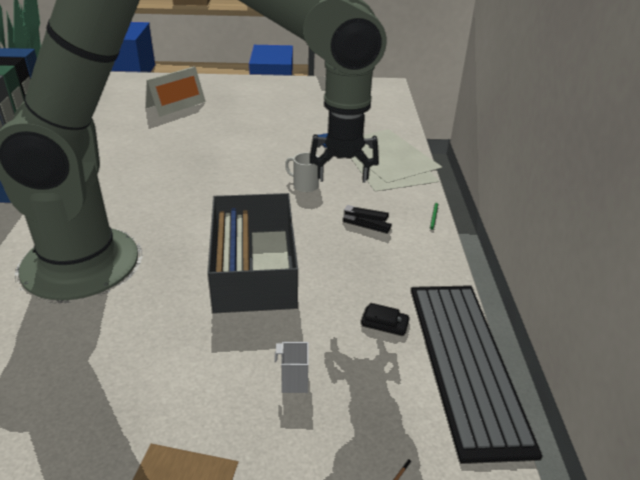

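View pics/wrist0.png

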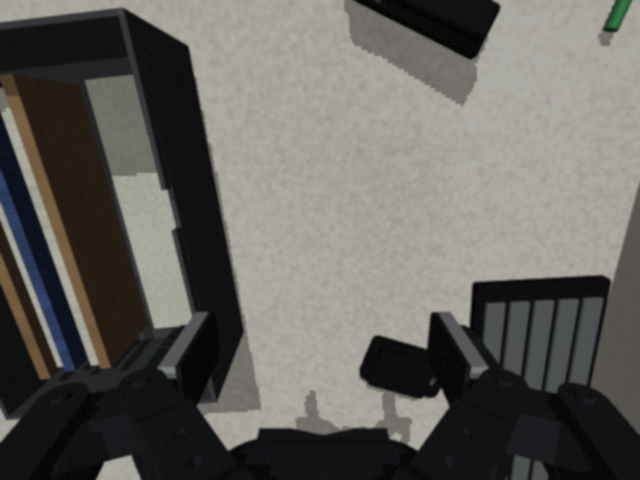

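The scene view shows the cup at about (255,187), the bin at about (385,235), the mouse at (212,253), the stapler at (320,363) and the mug at (498,387). In the side view the cup is at (294,366) with its hook toward -x. The wrist view shows the notch in the +x wall rim at about (172,190)–(178,228). I'll zoom in next.

```bash
cat > h.py <<'E'
import numpy as np, cv2
def ray(ci,u,v):
    K=np.array(ci["intrinsics"]);T=np.array(ci["camera_from_world"])
    R=T[:3,:3];c=-R.T@T[:3,3]
    d=np.array([(u-K[0,2])/K[0,0],-(v-K[1,2])/K[1,1],-1.0])
    return c,R.T@d
def onz(ci,u,v,z):
    c,d=ray(ci,u,v); return c+d*(z-c[2])/d[2]
def proj(ci,p):
    K=np.array(ci["intrinsics"]);T=np.array(ci["camera_from_world"])
    q=T[:3,:3]@np.array(p)+T[:3,3]
    return np.array([K[0,0]*q[0]/-q[2]+K[0,2],K[1,1]*-q[1]/-q[2]+K[1,2]])
def tri(rays):
    A=np.zeros((3,3));b=np.zeros(3)
    for c,d in rays:
        d=d/np.linalg.norm(d);P=np.eye(3)-np.outer(d,d);A+=P;b+=P@c
    return np.linalg.solve(A,b)
def crop(im,x0,y0,x1,y1,s,name):
    c=cv2.resize(im[y0:y1,x0:x1],None,fx=s,fy=s,interpolation=cv2.INTER_CUBIC)
    cv2.imwrite(name,c)
E
python3 - <<'E'
import cv2
from h import *
w=cv2.imread('pics/wrist0.png');s=cv2.imread('pics/side0.png');c=cv2.imread('pics/scene0.png')
crop(cv2.convertScaleAbs(w,alpha=2.0,beta=20),0,0,260,420,1.4,'pics/w0c.png')
crop(cv2.convertScaleAbs(s,alpha=1.8,beta=10),200,180,340,420,2.5,'pics/s0c.png')
a=cv2.imread('pics/w0c.png');b=cv2.imread('pics/s0c.png')
crop(cv2.convertScaleAbs(c,alpha=1.8,beta=10),220,150,480,310,3,'pics/c0c.png')
h=max(a.shape[0],b.shape[0])
o=np.zeros((h,a.shape[1]+b.shape[1],3),np.uint8);o[:a.shape[0],:a.shape[1]]=a;o[:b.shape[0],a.shape[1]:]=b
print(o.shape);cv2.imwrite('pics/ws0.png',o)
E
```

```text
(600, 714, 3)
```

View pics/ws0.png

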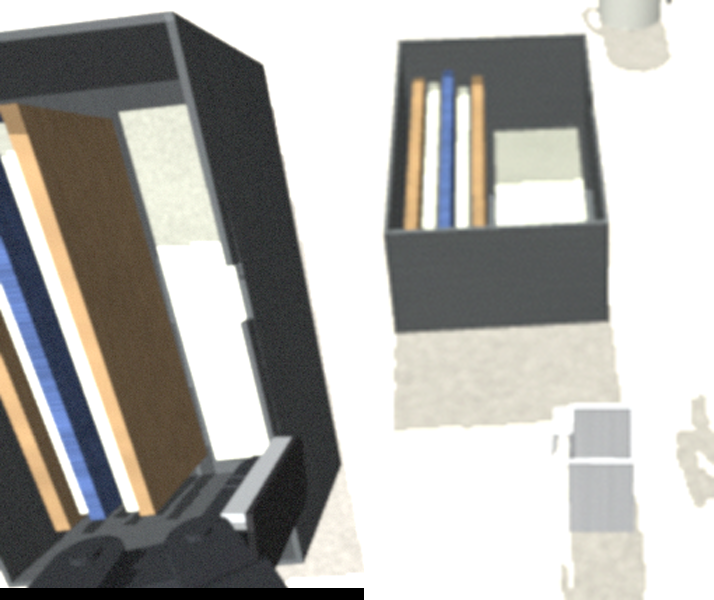

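View pics/c0c.png

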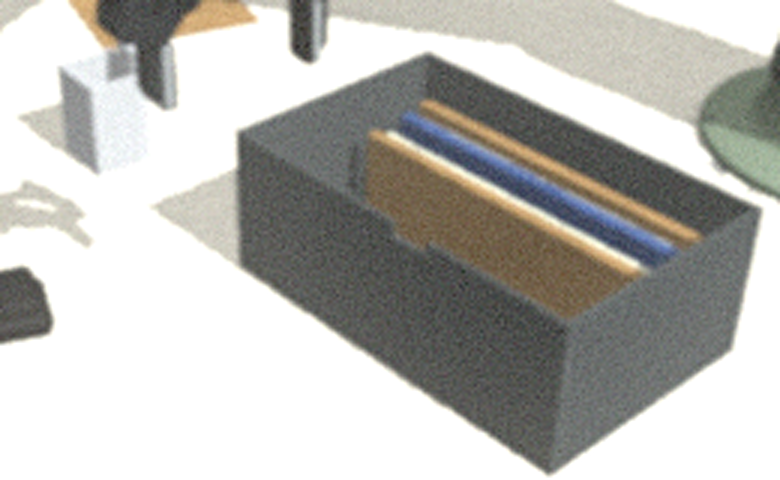

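```bash
python3 - <<'E'
from h import *
from workcell import viewer
cs,cd,cw=[viewer.camera_info(n) for n in("scene","side","wrist")]
np.set_printoptions(precision=4,suppress=True)
sc={'+x-y':(300,194),'+x+y':(409.3,257.3),'-x+y':(473.3,219),'-x-y':(362.7,168)}
sd={'+x-y':(296.8,268.8),'+x+y':(288,194.4),'-x+y':(214.8,196.4),'-x-y':(209.2,273.2)}
for k in sc:
    print(k,onz(cs,*sc[k],.115),onz(cd,*sd[k],.115),tri([ray(cs,*sc[k]),ray(cd,*sd[k])]))
print('wrist +x+y',onz(cw,123.6,9.3,.115))
# notch scene top-edge pts
f=lambda x,y:(220+x/3,150+y/3)
for p in [(388,217),(432,245)]: print('notch scene',onz(cs,*f(*p),.115))
for p in [(400,240),(428,247)]: print('notch scene floor',onz(cs,*f(*p),.105))
for p in [(240,264),(255,318),(228,264),(243,318)]: print('notch wrist',onz(cw,p[0]/1.4,p[1]/1.4,.115))
E
```

```text
+x-y [ 0.5311 -0.1429  0.115 ] [ 0.5299 -0.1498  0.115 ] [ 0.5294 -0.1464  0.1125]
+x+y [0.4997 0.1467 0.115 ] [0.5003 0.1402 0.115 ] [0.4992 0.1449 0.1129]
-x+y [0.3156 0.1293 0.115 ] [0.319  0.1242 0.115 ] [0.3169 0.1287 0.1137]
-x-y [ 0.3486 -0.1605  0.115 ] [ 0.3487 -0.1691  0.115 ] [ 0.3467 -0.1644  0.112 ]
wrist +x+y [0.5031 0.1476 0.115 ]
notch scene [0.5149 0.0018 0.115 ]
notch scene [0.5125 0.0421 0.115 ]
notch scene floor [0.5153 0.015  0.105 ]
notch scene floor [0.506  0.0312 0.105 ]
notch wrist [0.5184 0.0366 0.115 ]
notch wrist [0.5226 0.0082 0.115 ]
notch wrist [0.5123 0.0366 0.115 ]
notch wrist [0.5163 0.0082 0.115 ]
```

```bash
python3 - <<'E'
import cv2
from h import *
s=cv2.imread('pics/side0.png');c=cv2.imread('pics/scene0.png')
crop(s,265,330,325,410,6,'pics/a.png');crop(c,230,155,285,215,7,'pics/b.png')
a=cv2.imread('pics/a.png');b=cv2.imread('pics/b.png')
h=max(a.shape[0],b.shape[0])
o=np.zeros((h,a.shape[1]+b.shape[1],3),np.uint8);o[:a.shape[0],:a.shape[1]]=a;o[:b.shape[0],a.shape[1]:]=b
print(o.shape,a.shape);cv2.imwrite('pics/cup0.png',o)
E
```

```text
(480, 745, 3) (480, 360, 3)
```

View pics/cup0.png

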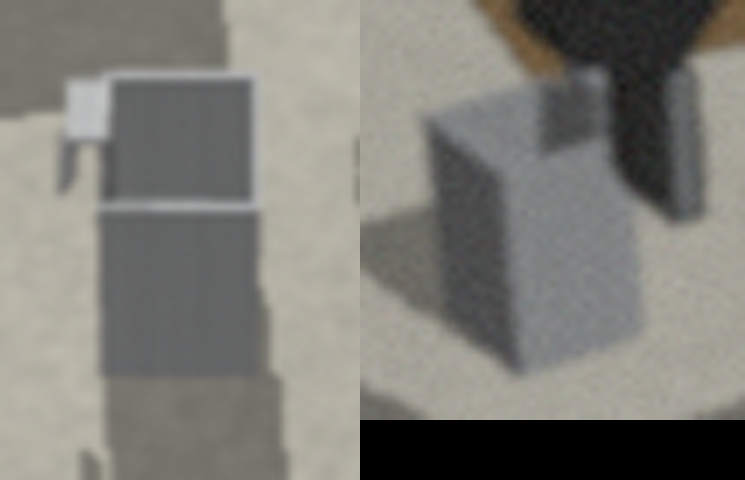

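```bash
python3 - <<'E'
from h import *
from workcell import viewer
cs,cd=[viewer.camera_info(n) for n in("scene","side")]
np.set_printoptions(precision=4,suppress=True)
for n,p,z in [('bfl',(282.2,392.5),0),('bfr',(308.7,392.5),0),('tfl',(281.7,364.7),.08),('tfr',(308,364.7),.08),('tbr',(307.3,342.5),.08),('tbl',(283,343),.08)]: print('side',n,onz(cd,*p,z))
for n,p,z in [('b+x+y',(252.9,208.6),0),('t+x+y',(250,179),.08),('t+x-y',(239.7,172.1),.08),('b+x-y',(242.1,198.6),0),('b-x+y',(270.4,202.1),0)]: print('scene',n,onz(cs,*p,z))
# mouse, mug, stapler approx
for n,c,p,z in [('mouse',cd,(385,318),.02),('stapler',cd,(367,218),.03),('mug',cd,(306,175),.045),('mouse s',cs,(212,253),.02),('stap s',cs,(320,363),.03),('mug s',cs,(497,387),.045)]: print(n,onz(c,*p,z))
E
```

```text
side bfl [ 0.5086 -0.3788  0.    ]
side bfr [ 0.559  -0.3778  0.    ]
side tfl [ 0.5086 -0.3797  0.08  ]
side tfr [ 0.5564 -0.3787  0.08  ]
side tbr [ 0.5545 -0.3246  0.08  ]
side tbl [ 0.5085 -0.3269  0.08  ]
scene b+x+y [ 0.5549 -0.3216  0.    ]
scene t+x+y [ 0.5542 -0.3233  0.08  ]
scene t+x-y [ 0.5574 -0.3694  0.08  ]
scene b+x-y [ 0.5536 -0.3805  0.    ]
scene b-x+y [ 0.5042 -0.3239  0.    ]
mouse [ 0.7207 -0.195   0.02  ]
stapler [0.7076 0.1655 0.03  ]
mug [0.5438 0.3558 0.045 ]
mouse s [ 0.7228 -0.1845  0.02  ]
stap s [0.7125 0.1854 0.03  ]
mug s [0.5412 0.3755 0.045 ]
```

```bash
cat >> h.py <<'E'
from scipy.spatial.transform import Rotation as Ro
def plan(p0,rpy0,p1,rpy1,n,zfirst=None):
    """rows from pose0 to pose1 in n steps, tool axes"""
    p0,p1=np.array(p0),np.array(p1)
    R0=Ro.from_euler('xyz',rpy0);R1=Ro.from_euler('xyz',rpy1)
    w=(R0.inv()*R1).as_rotvec()/n
    R=R0
    for i in range(n):
        t=R.inv().apply((p1-p0)/n)
        print(np.round(t,4).tolist(),np.round(np.degrees(w),2).tolist())
        R=R*Ro.from_rotvec(w)
E
python3 - <<'E'
from h import *
plan([.625,0,.404],[np.pi,0,np.pi/2],[.532,-.351,.34],[np.pi,0,np.pi],9)
E
```

```text
[-0.039, -0.0103, 0.0071] [0.0, 0.0, -10.0]
[-0.0366, -0.0169, 0.0071] [0.0, 0.0, -10.0]
[-0.0331, -0.023, 0.0071] [0.0, 0.0, -10.0]
[-0.0286, -0.0284, 0.0071] [0.0, 0.0, -10.0]
[-0.0232, -0.033, 0.0071] [0.0, 0.0, -10.0]
[-0.0172, -0.0365, 0.0071] [0.0, 0.0, -10.0]
[-0.0106, -0.0389, 0.0071] [0.0, 0.0, -10.0]
[-0.0036, -0.0402, 0.0071] [0.0, 0.0, -10.0]
[0.0034, -0.0402, 0.0071] [0.0, 0.0, -10.0]
```

carry_out(rows=[-0.039,-0.01,0.007,0,0,-10,0,-0.037,-0.017,0.007,0,0,-10,0,-0.033,-0.023,0.007,0,0,-10,0,-0.029,-0.028,0.007,0,0,-10,0,-0.023,-0.033,0.007,0,0,-10,0,-0.017,-0.037,0.007,0,0,-10,0,-0.011,-0.039,0.007,0,0,-10,0,-0.004,-0.04,0.007,0,0,-10,0])

```text
clock: 1.15
position: [0.5429, -0.314, 0.3483]
tool_rot: [3.141, -0.0, 2.973]
force: [1.1, 0.5, -0.1]
grip_width: 0.0855
```

carry_out(rows=[0.003,-0.04,0.007,0,0,-10,0,0,0,0,0,0,0,0,0,0,0,0,0,0,0])

```text
clock: 1.52
position: [0.5336, -0.3511, 0.3415]
tool_rot: [3.141, -0.0, 3.14]
force: [1.3, 0.5, 0.5]
grip_width: 0.0856
```

```bash
python3 - <<'E'
from h import *
from workcell import bot,viewer
s=bot.observe(); print(s['clock'],np.round(s['position'],4),np.round(np.degrees(s['tool_rot']),2),np.round(s['force'],2),np.round(s['qpos'],3))
ci=viewer.camera_info('wrist'); im=viewer.grab_frame('wrist'); cv2.imwrite('pics/w1.png',im[:,:,::-1])
np.savez('w1.npz',K=ci['intrinsics'],T=ci['camera_from_world'])
E
```

```text
1.525 [ 0.5336 -0.3511  0.3415] [ 1.7996e+02 -1.0000e-02  1.7991e+02] [1.26 0.52 0.51] [ 0.729  0.632 -0.366  1.606  0.261  0.953  1.845]
```

View pics/w1.png

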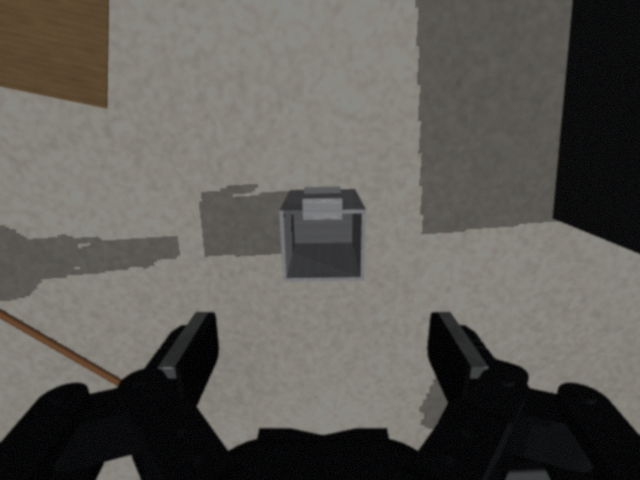

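The wrist view shows the cup's top rim with corners at about (281,210), (364,210), (285,278) and (362,278). The hook is on top at (322,205), toward -x. The cup is central in y between the jaws.

```bash
python3 - <<'E'
from h import *
im=cv2.imread('pics/w1.png')
crop(im,265,170,385,300,4.6,'pics/w1c.png')
E
```

```text
(no output)
```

View pics/w1c.png

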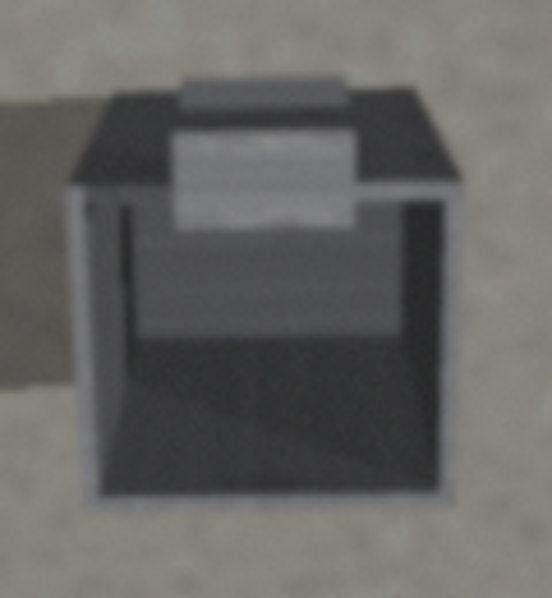

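```bash
python3 - <<'E'
from h import *
np.set_printoptions(precision=4,suppress=True)
d=np.load('w1.npz');ci={'intrinsics':d['K'],'camera_from_world':d['T']}
f=lambda x,y:(265+x/4.6-.5,170+y/4.6-.5)
P={n:onz(ci,*f(*p),.08) for n,p in dict(TL=(68,183),TR=(464,183),BL=(90,508),BR=(455,505)).items()}
for k in P: print(k,P[k])
print('mean',np.mean(list(P.values()),0))
H=[onz(ci,*f(*p),.093) for p in [(172,130),(355,130),(172,228),(357,226)]]
print(np.array(H),np.mean(H,0))
print('cam',-d['T'][:3,:3].T@d['T'][:3,3])
E
```

```text
TL [ 0.5073 -0.3787  0.08  ]
TR [ 0.5074 -0.323   0.08  ]
BL [ 0.5569 -0.3773  0.08  ]
BR [ 0.5566 -0.3226  0.08  ]
mean [ 0.532  -0.3504  0.08  ]
[[ 0.4972 -0.3632  0.093 ]
 [ 0.4973 -0.3391  0.093 ]
 [ 0.5105 -0.3634  0.093 ]
 [ 0.5103 -0.3387  0.093 ]] [ 0.5038 -0.3511  0.093 ]
cam [ 0.4552 -0.3509  0.3108]
```

carry_out(rows=[0.002,0.001,0.03,0,0,0,0,0,0,0.03,0,0,0,0,0,0,0.03,0,0,0,0,0,0,0.025,0,0,0,0,0,0,0.01,0,0,0,0,0,0,0,0,0,0,0])

```text
clock: 2.33
position: [0.5319, -0.3499, 0.2168]
tool_rot: [3.141, -0.0, -3.141]
force: [-0.3, 0.1, 0.6]
grip_width: 0.0854
```

carry_out(rows=[0,0,0,0,0,0,0.6,0,0,0,0,0,0,1,0,0,0,0,0,0,1,0,0,0,0,0,0,1,0,0,0,0,0,0,1,0,0,0,0,0,0,1,0,0,0,0,0,0,1], squeeze=80)

```text
clock: 3.2
position: [0.5319, -0.3508, 0.218]
tool_rot: [-3.141, 0.002, 3.141]
force: [-1.1, 0.6, 9.2]
grip_width: 0.0549
```

```bash
cat > snap.py <<'E'
import sys
from h import *
from workcell import bot,viewer
np.set_printoptions(precision=4,suppress=True)
def st():
    s=bot.observe(); print(round(s['clock'],2),'pos',np.round(s['position'],4),'rpy',np.round(np.degrees(s['tool_rot']),2),'F',np.round(s['force'],2),'M',np.round(s['moment'],3),'w',round(s['grip_width'],4)); return s
def snap(n,name):
    ci=viewer.camera_info(n); im=viewer.grab_frame(n); cv2.imwrite(f'pics/{name}.png',im[:,:,::-1])
    np.savez(f'{name}.npz',intrinsics=ci['intrinsics'],camera_from_world=ci['camera_from_world']); return ci,im[:,:,::-1].copy()
if __name__=='__main__':
    st()
    for a in sys.argv[1:]:
        n,m=a.split(':'); snap(n,m)
E
python3 snap.py wrist:w2
```

```text
3.2 pos [ 0.5319 -0.3508  0.218 ] rpy [-179.94    0.09  179.98] F [-1.13  0.56  9.21] M [0.338 0.313 0.055] w 0.0549
```

View pics/w2.png

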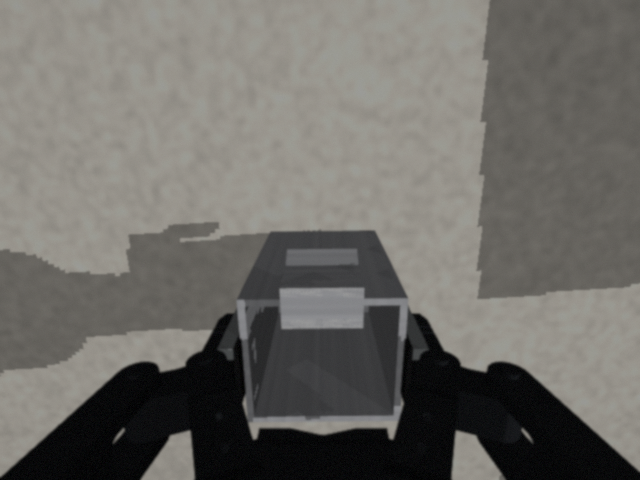

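carry_out(rows=[0,0,-0.02,0,0,0,1,0,0,-0.04,0,0,0,1,-0.01,0.01,-0.045,0,0,0,1,-0.014,0.04,-0.005,0,0,0,1,-0.014,0.05,0,0,0,0,1,-0.014,0.05,0,0,0,0,1,-0.004,0.05,0,0,0,0,1,0,0.05,0,0,0,0,1])

```text
clock: 4.25
position: [0.5876, -0.0989, 0.3282]
tool_rot: [-3.141, 0.001, -3.142]
force: [1.4, 0.7, -2.2]
grip_width: 0.0548
```

carry_out(rows=[0,0.05,0,0,0,0,1,0,0.05,0,0,0,0,1,0,0.03,0,0,0,-2.9,1,0,0,0,0,0,-3,1,0,0,0,0,0,0,1,0,0,0,0,0,0,1])

```text
clock: 5.0
position: [0.5876, 0.0288, 0.3274]
tool_rot: [-3.141, 0.001, -3.041]
force: [0.4, 0.7, -1.4]
grip_width: 0.0551
```

```bash
python3 snap.py wrist:w3 scene:c3 side:s3
```

```text
5.0 pos [0.5876 0.0288 0.3274] rpy [-179.98    0.03 -174.23] F [ 0.39  0.68 -1.41] M [ 0.008 -0.001  0.024] w 0.0551
```

View pics/w3.png

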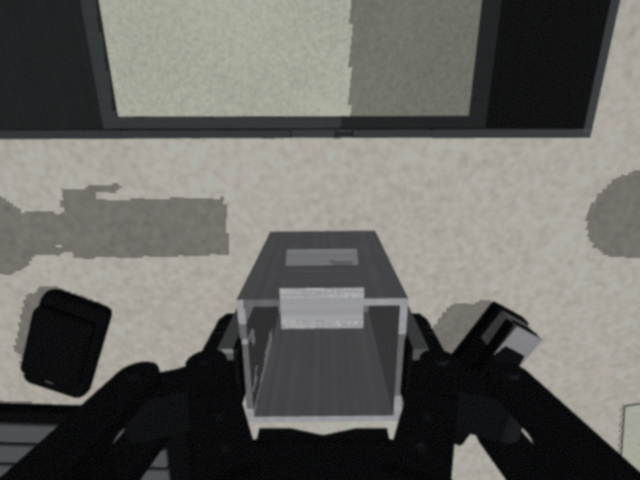

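View pics/c3.png

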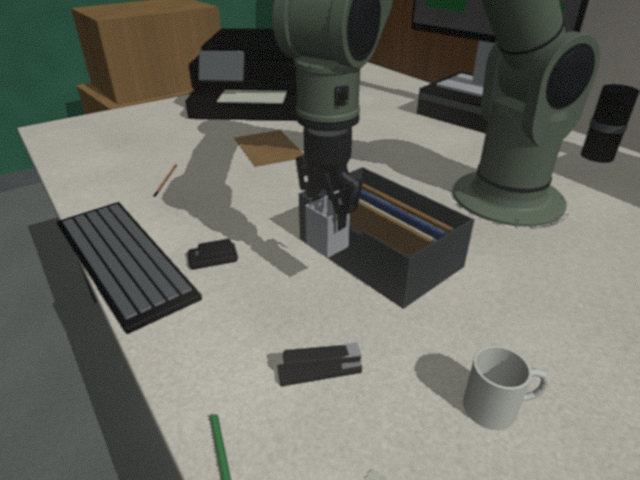

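The wrist view shows the rim as a level line at about row 131, parallel to the hook, so the yaw is right. The notch shows as marks between columns ~290 and ~352. I'll zoom in there.

```bash
python3 - <<'E'
from h import *
im=cv2.imread('pics/w3.png')
a=cv2.convertScaleAbs(im,alpha=3.0,beta=0)
x=cv2.resize(a[115:145,230:430],None,fx=4,fy=8,interpolation=cv2.INTER_CUBIC)
y=cv2.resize(a[120:142,90:620],None,fx=1.5,fy=8,interpolation=cv2.INTER_CUBIC)
o=np.zeros((x.shape[0]+y.shape[0],800,3),np.uint8);o[:x.shape[0],:800]=x[:,:800];o[x.shape[0]:,:y.shape[1]]=y[:,:800]
cv2.imwrite('pics/w3c.png',o);print(o.shape)
E
```

```text
(416, 800, 3)
```

View pics/w3c.png

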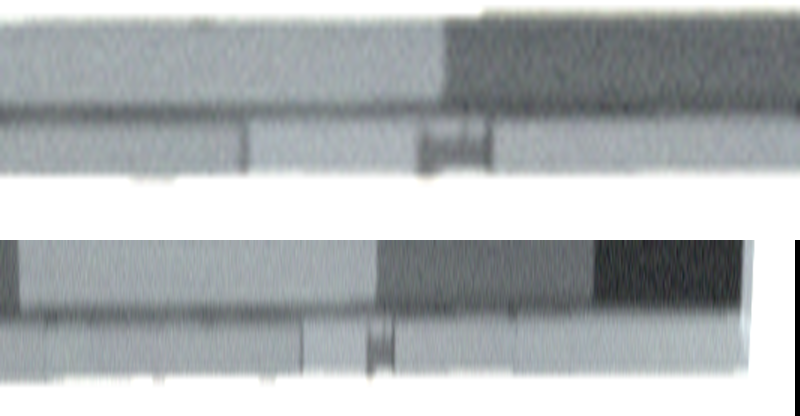

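```bash
python3 - <<'E'
from h import *
np.set_printoptions(precision=4,suppress=True)
ci=dict(np.load('w3.npz'))
fu=lambda x:230+(x+.5)/4-.5
fv=lambda y:115+(y+.5)/8-.5
for u in (245,491):
    for v in (116,172):
        print('notch',onz(ci,fu(u),fv(v),.115))
# rim outer edge line pts: refine by gradient at several columns
im=cv2.imread('pics/w3.png').astype(float).mean(2)
pts=[]
for c in list(range(110,280,6))+list(range(360,580,6)):
    col=im[128:146,c-1:c+2].mean(1); g=np.diff(col); k=np.argmax(g[3:])+3
    # subpixel
    if 0<k<len(g)-1:
        a,b,d=g[k-1],g[k],g[k+1]; s=.5*(a-d)/(a-2*b+d) if abs(a-2*b+d)>1e-9 else 0
    else: s=0
    pts.append((c,128+k+.5+s))
pts=np.array(pts)
W=np.array([onz(ci,u,v,.115) for u,v in pts])
l=np.polyfit(W[:,1],W[:,0],1);r=W[:,0]-np.polyval(l,W[:,1]); ok=abs(r)<.002
l=np.polyfit(W[ok,1],W[ok,0],1);print('outer edge x=',l,'yaw deg',-np.degrees(np.arctan(l[0])),'n',ok.sum(),len(ok),'rms',r[ok].std(), np.median(pts[:,1]))
# hook bridge in w2 & w3 at tool
s=ci
# right corner of bin +x+y
print('corner',onz(ci,591,136,.115))
cam=-ci['camera_from_world'][:3,:3].T@ci['camera_from_world'][:3,3];print('cam',cam)
# hook in image: z of hook top = TCP.z - .218+.093 
for p in [(280,289),(364,289),(281,328),(364,328)]: print('hook',onz(ci,*p,.3274-.218+.093))
E
```

```text
notch [0.5132 0.0062 0.115 ]
notch [0.5164 0.0064 0.115 ]
notch [0.5103 0.0353 0.115 ]
notch [0.5135 0.0357 0.115 ]
outer edge x= [-0.1025  0.5178] yaw deg 5.854686644391403 n 66 66 rms 8.496252176649583e-05 137.46681893160766
corner [0.502  0.1492 0.115 ]
cam [0.5096 0.0209 0.2966]
hook [0.555  0.0134 0.2024]
hook [0.5526 0.0371 0.2024]
hook [0.5675 0.0145 0.2024]
hook [0.5651 0.0388 0.2024]
```

carry_out(rows=[0,0,0.02,0,0,0,1,0.01,0,0.027,0,0,-0.1,1,0.016,0,0,0,0,0,1,0.012,0,0,0,0,0,1,0.002,0,0,0,0,0,1,0,0,0,0,0,0,1,0,0,0,0,0,0,1])

```text
clock: 6.02
position: [0.5482, 0.0253, 0.2799]
tool_rot: [3.142, 0.001, -3.037]
force: [0.5, -0.6, -1.3]
grip_width: 0.0553
```

```bash
python3 snap.py wrist:w4 side:s4; python3 - <<'E'
from h import *
im=cv2.imread('pics/w4.png')
a=cv2.convertScaleAbs(im,alpha=2.2,beta=0)
crop(a,180,150,460,360,2.8,'pics/w4c.png')
b=cv2.convertScaleAbs(cv2.imread('pics/s4.png'),alpha=1.6,beta=0)
crop(b,200,100,400,320,2.7,'pics/s4c.png')
E
```

```text
6.03 pos [0.5482 0.0253 0.2799] rpy [ 180.      0.04 -174.01] F [ 0.45 -0.63 -1.28] M [ 0.042 -0.034 -0.007] w 0.0553
```

View pics/w4c.png

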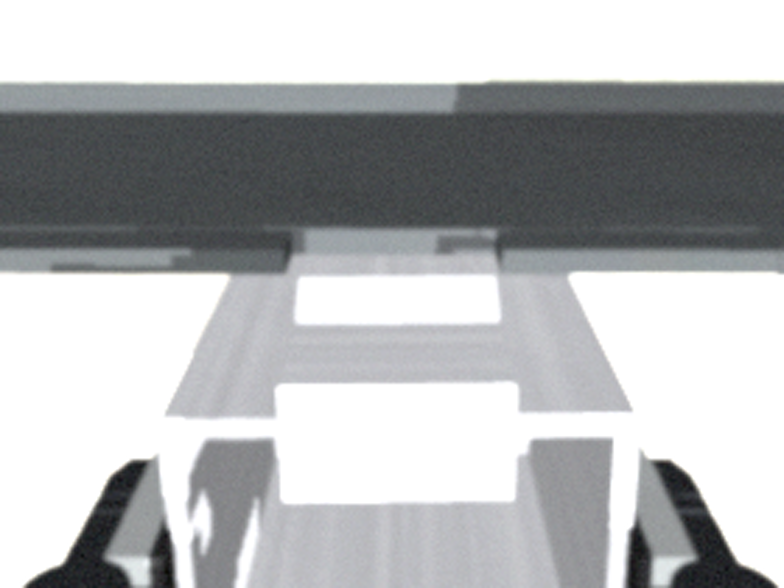

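View pics/s4c.png

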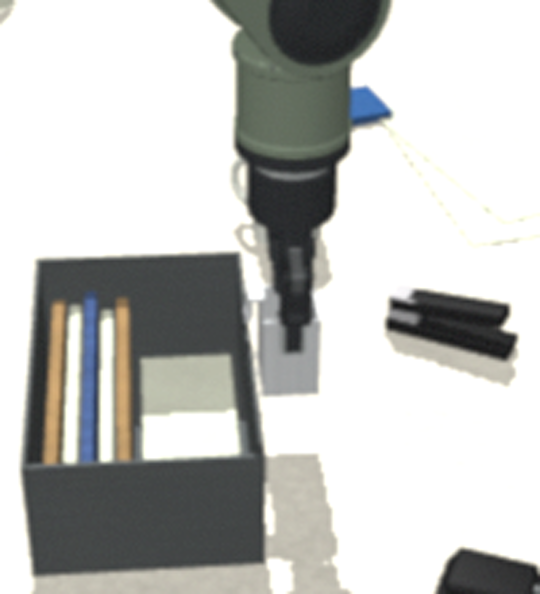

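The zoomed wrist view shows the notch at crop columns ~290–500 (centre ~395), the hook bridge at 275–517 (centre ~396), and the rim parallel to the hook. So the hook is lined up with the notch along y. Next I'll approach the outer face slowly until it touches.

carry_out(rows=[0.003,0,0,0,0,0.1,1,0.002,0,0,0,0,0,1,0.001,0,0,0,0,0,1,0,0,0,0,0,0,1,0,0,0,0,0,0,1])

```text
clock: 6.75
position: [0.5419, 0.0246, 0.2797]
tool_rot: [3.142, 0.0, -3.039]
force: [-0.6, 0.7, -0.6]
grip_width: 0.0553
```

carry_out(rows=[0.0005,0,0,0,0,0,1,0.0005,0,0,0,0,0,1,0.0005,0,0,0,0,0,1,0,0,0,0,0,0,1])

```text
clock: 7.25
position: [0.5404, 0.0244, 0.2798]
tool_rot: [3.142, 0.0, -3.039]
force: [1.1, -0.6, -2.1]
grip_width: 0.0551
```

carry_out(rows=[0.0005,0,0,0,0,0,1,0.0005,0,0,0,0,0,1,0,0,0,0,0,0,1])

```text
clock: 7.62
position: [0.5399, 0.0244, 0.2799]
tool_rot: [3.141, 0.002, -3.039]
force: [6.6, 1.1, -5.0]
grip_width: 0.055
```

```bash
python3 - <<'E'
from snap import *
s=st(); ci,im=snap('wrist','w5')
n=np.array([.9948,.1019,0]);t=np.array([-.1019,.9948,0])
d=np.array(s['position'])-[.5136,.0208,0]; print('n',d@n,'t',d@t)
a=cv2.convertScaleAbs(im,alpha=2.2,beta=0)
crop(a,180,150,460,360,2.8,'pics/w5c.png')
E
```

```text
7.62 pos [0.5399 0.0244 0.2799] rpy [ 179.99    0.11 -174.11] F [ 6.6   1.11 -5.01] M [-0.09  -1.84  -0.199] w 0.055
n 0.026541103252037717 t 0.0008709917415554683
```

View pics/w5c.png

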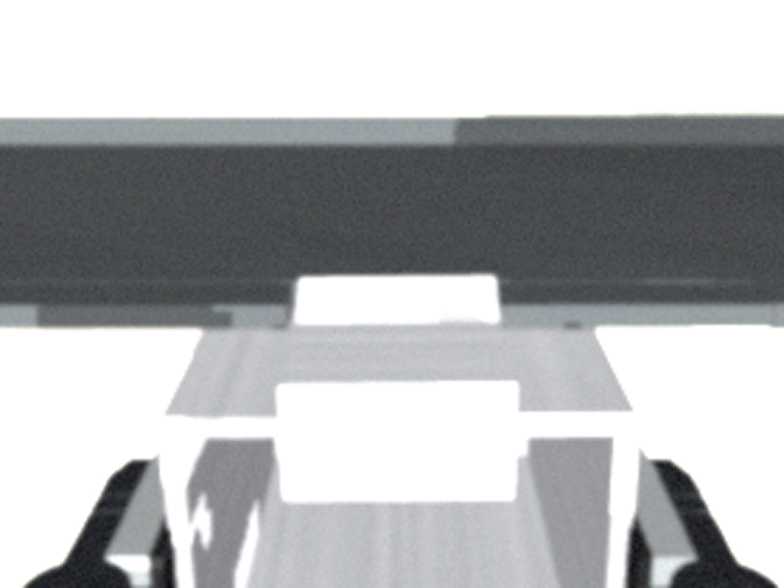

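carry_out(rows=[-0.0018,0,0,0,0,0,1,0,0,0.005,0,0,0,1,0,0,0.006,0,0,0,1,0,0,0.003,0,0,0,1,0,0,0.003,0,0,0,1,0,0,0.003,0,0,0,1,0,0,0,0,0,0,1])

```text
clock: 8.55
position: [0.5411, 0.0246, 0.2595]
tool_rot: [3.142, -0.0, -3.039]
force: [0.1, 0.6, -0.9]
grip_width: 0.0549
```

carry_out(rows=[0,0,0.002,0,0,0,1,0,0,0.002,0,0,0,1,0,0,0.002,0,0,0,1,0,0,0.002,0,0,0,1,0,0,0.002,0,0,0,1,0,0,0.002,0,0,0,1,0,0,0,0,0,0,1])

```text
clock: 9.43
position: [0.5411, 0.0246, 0.2475]
tool_rot: [3.142, -0.0, -3.039]
force: [-0.2, 0.5, -1.3]
grip_width: 0.0549
```

```bash
python3 - <<'E'
from snap import *
s=st(); ci,im=snap('wrist','w6')
n=np.array([.9948,.1019,0]);t=np.array([-.1019,.9948,0])
d=np.array(s['position'])-[.5136,.0208,0]; print('n',d@n,'t',d@t,'bridge z',s['position'][2]-.218+.09)
a=cv2.convertScaleAbs(im,alpha=2.2,beta=0)
crop(a,180,150,460,360,2.8,'pics/w6c.png')
E
```

```text
9.43 pos [0.5411 0.0246 0.2475] rpy [ 180.     -0.02 -174.1 ] F [-0.23  0.47 -1.26] M [-0.034  0.025  0.018] w 0.0549
n 0.027692921012937594 t 0.0009382484397065277 bridge z 0.11953523251640474
```

View pics/w6c.png

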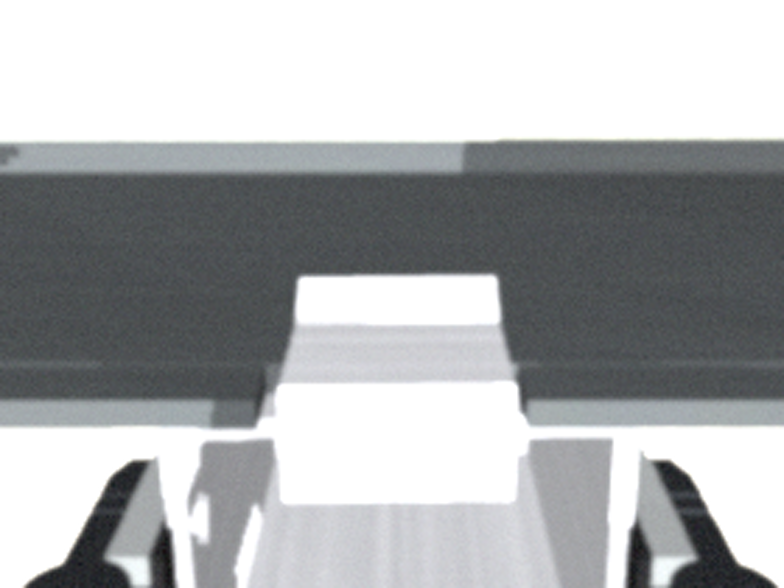

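carry_out(rows=[0,-0.0004,0.002,0,0,0,1,0,0,0.002,0,0,0,1,0,0,0.0005,0,0,0,1,0,0,0.0005,0,0,0,1,0,0,0.0005,0,0,0,1,0,0,0,0,0,0,1])

```text
clock: 10.22
position: [0.5411, 0.0241, 0.2422]
tool_rot: [3.142, -0.0, -3.039]
force: [0.0, -0.8, -1.1]
grip_width: 0.055
```

carry_out(rows=[0,0,0.0005,0,0,0,1,0,0,0,0,0,0,1])

```text
clock: 10.48
position: [0.5411, 0.0241, 0.2417]
tool_rot: [-3.142, -0.0, -3.039]
force: [-0.7, -0.1, -1.2]
grip_width: 0.0552
```

carry_out(rows=[0,0,0.0005,0,0,0,1,0,0,0.0005,0,0,0,1,0,0,0.0005,0,0,0,1,0,0,0,0,0,0,1])

```text
clock: 10.98
position: [0.5411, 0.0241, 0.2402]
tool_rot: [3.142, -0.0, -3.039]
force: [0.1, -0.7, -0.8]
grip_width: 0.0552
```

carry_out(rows=[0,0,0.0005,0,0,0,1,0,0,0.0005,0,0,0,1,0,0,0.0005,0,0,0,1,0,0,0,0,0,0,1])

```text
clock: 11.48
position: [0.5411, 0.0241, 0.2386]
tool_rot: [-3.142, -0.0, -3.039]
force: [-0.2, 0.7, -1.2]
grip_width: 0.0551
```

carry_out(rows=[0,0,0.001,0,0,0,1,0,0,0.001,0,0,0,1,0,0,0.001,0,0,0,1,0,0,0.0005,0,0,0,1,0,0,0,0,0,0,1])

```text
clock: 12.1
position: [0.5411, 0.0241, 0.2352]
tool_rot: [-3.142, -0.0, -3.039]
force: [-0.3, 0.4, -1.9]
grip_width: 0.055
```

carry_out(rows=[0,0,0.0005,0,0,0,1,0,0,0.0005,0,0,0,1,0,0,0,0,0,0,1])

```text
clock: 12.48
position: [0.5411, 0.0242, 0.2342]
tool_rot: [3.142, -0.0, -3.039]
force: [-0.4, 0.2, -1.5]
grip_width: 0.0552
```

carry_out(rows=[0,0,0.0005,0,0,0,1,0,0,0.0003,0,0,0,1,0,0,0,0,0,0,1])

```text
clock: 12.85
position: [0.5411, 0.0242, 0.2334]
tool_rot: [3.142, -0.0, -3.039]
force: [1.2, -0.7, -1.6]
grip_width: 0.0549
```

carry_out(rows=[0,0,0.0004,0,0,0,1,0,0,0,0,0,0,1])

```text
clock: 13.1
position: [0.5412, 0.0241, 0.233]
tool_rot: [-3.142, 0.0, -3.039]
force: [-0.1, -0.1, -0.1]
grip_width: 0.0549
```

carry_out(rows=[0,0,0.0004,0,0,0,1,0,0,0,0,0,0,1])

```text
clock: 13.35
position: [0.5411, 0.0242, 0.2329]
tool_rot: [-3.141, 0.0, -3.039]
force: [-1.3, 0.3, 6.8]
grip_width: 0.0551
```

```bash
python3 - <<'E'
from snap import *
s=st(); ci,im=snap('wrist','w7')
a=cv2.convertScaleAbs(im,alpha=2.0,beta=0)
crop(a,180,170,460,380,2.8,'pics/w7c.png')
E
```

```text
13.35 pos [0.5411 0.0242 0.2329] rpy [-179.99    0.   -174.11] F [-1.29  0.26  6.81] M [-0.049  0.656  0.024] w 0.0551
```

View pics/w7c.png

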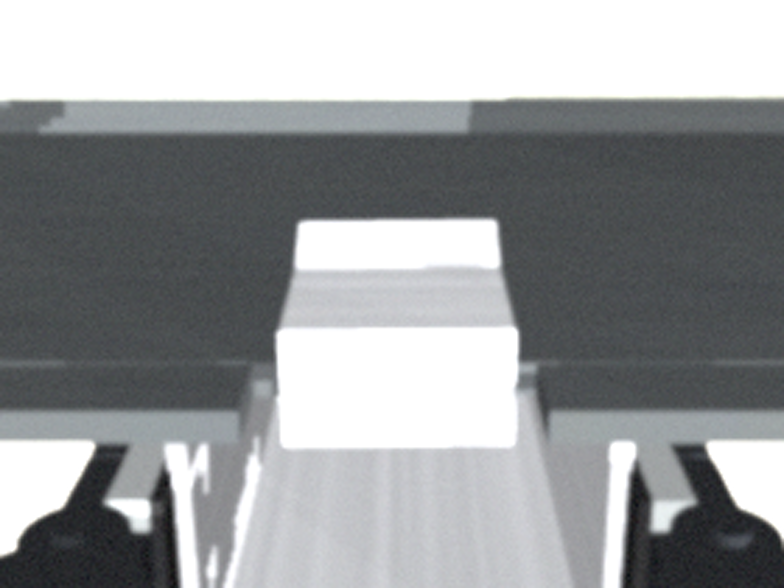

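The hook bottomed out at an estimated bridge height of 0.105 m, with about 8 N of contact force. The picture shows it lying between the notch sides, with rim on both sides at crop columns ~245 and ~545. I'll release now.

carry_out(rows=[0,0,-0.0003,0,0,0,1,0,0,0,0,0,0,1,0,0,0,0,0,0,0.3,0,0,0,0,0,0,0.15,0,0,0,0,0,0,0,0,0,0,0,0,0,0,0,0,0,0,0,0,0], squeeze=30)

```text
clock: 14.28
position: [0.5411, 0.0241, 0.2329]
tool_rot: [3.142, -0.0, -3.039]
force: [0.1, 0.2, 1.2]
grip_width: 0.0852
```

```bash
python3 - <<'E'
from snap import *
s=st(); ci,im=snap('wrist','w8'); snap('scene','c8')
a=cv2.convertScaleAbs(im,alpha=2.0,beta=0)
crop(a,180,170,460,380,2.8,'pics/w8c.png')
E
```

```text
14.28 pos [0.5411 0.0241 0.2329] rpy [ 180.    -0.  -174.1] F [0.06 0.22 1.19] M [ 0.027 -0.014 -0.002] w 0.0852
```

View pics/w8c.png

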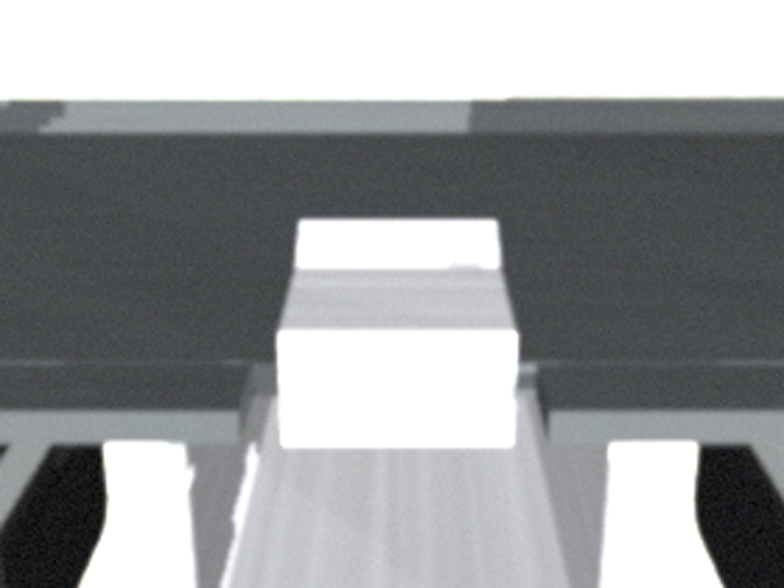

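View pics/c8.png

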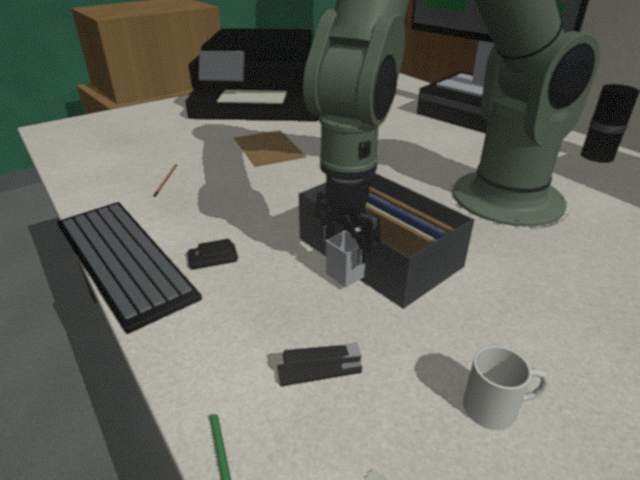

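The jaws are fully open and the cup has not moved: hook at crop columns 278–517, inside the notch. Next I'll retreat straight up.

carry_out(rows=[0,0,-0.005,0,0,0,0,0,0,-0.02,0,0,0,0,0,0,-0.04,0,0,0,0,0,0,-0.04,0,0,0,0,0,0,-0.03,0,0,0,0,0,0,-0.015,0,0,0,0,0,0,0,0,0,0,0,0,0,0,0,0,0,0])

```text
clock: 15.38
position: [0.5409, 0.0241, 0.3818]
tool_rot: [3.142, -0.002, -3.039]
force: [0.2, 0.5, 0.6]
grip_width: 0.0855
```

```bash
python3 - <<'E'
from snap import *
s=st(); ci,im=snap('wrist','w9'); _,c=snap('scene','c9'); _,d=snap('side','s9')
a=cv2.convertScaleAbs(im,alpha=1.8,beta=0)
x=cv2.resize(a[60:360,160:480],(420,394),interpolation=cv2.INTER_CUBIC)
y=cv2.resize(cv2.convertScaleAbs(c,alpha=1.5)[160:320,290:480],(380,320),interpolation=cv2.INTER_CUBIC)
o=np.zeros((394,800,3),np.uint8);o[:,:420]=x;o[:320,420:]=y;cv2.imwrite('pics/v9.png',o)
crop(cv2.convertScaleAbs(d,alpha=1.5),200,180,340,330,4,'pics/s9c.png')
E
```

```text
15.38 pos [0.5409 0.0241 0.3818] rpy [ 180.     -0.09 -174.1 ] F [0.18 0.52 0.56] M [-0.007 -0.042  0.035] w 0.0855
```

View pics/v9.png

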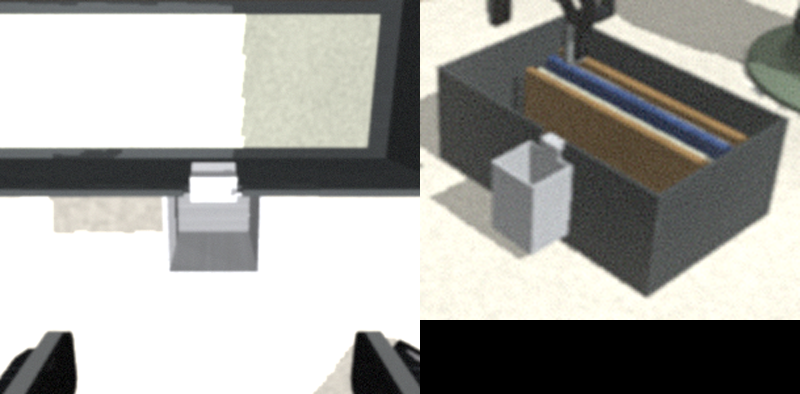

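View pics/s9c.png

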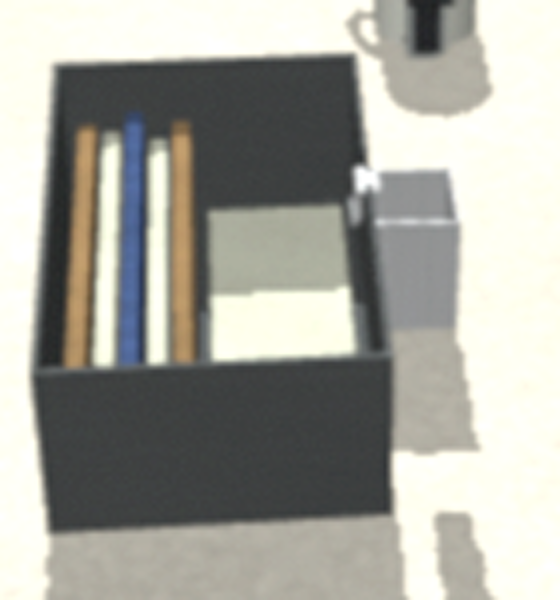

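```bash
python3 - <<'E'
from snap import *
c=cv2.imread('pics/c9.png');d=cv2.imread('pics/s9.png')
x=cv2.resize(cv2.convertScaleAbs(c,alpha=1.6)[215:295,315:385],None,fx=5.5,fy=5.5,interpolation=cv2.INTER_CUBIC)
y=cv2.resize(cv2.convertScaleAbs(d,alpha=1.3)[210:270,280:325],None,fx=8,fy=8,interpolation=cv2.INTER_CUBIC)
o=np.zeros((max(x.shape[0],y.shape[0]),x.shape[1]+y.shape[1],3),np.uint8);o[:x.shape[0],:x.shape[1]]=x;o[:y.shape[0],x.shape[1]:]=y
cv2.imwrite('pics/v10.png',o);print(x.shape,y.shape)
E
```

```text
(440, 385, 3) (480, 360, 3)
```

View pics/v10.png

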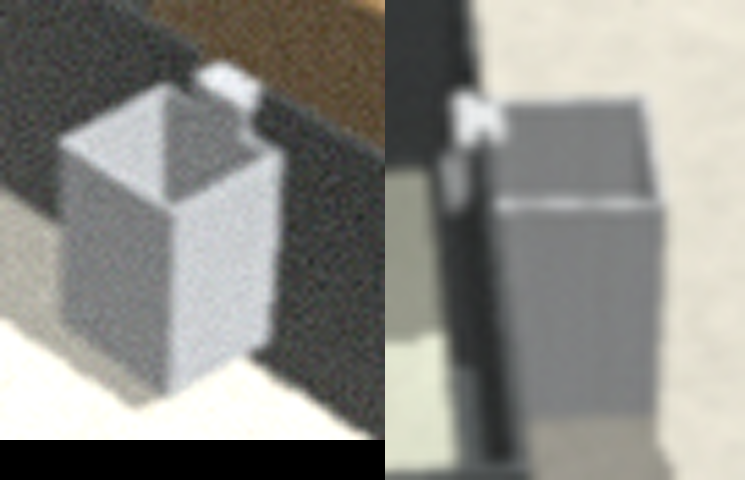

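```bash
python3 - <<'E'
from snap import *
cs=dict(np.load('c9.npz'));cd=dict(np.load('s9.npz'))
f=lambda x,y:(315+(x+.5)/5.5-.5,215+(y+.5)/5.5-.5)
g=lambda x,y:(280+(x-385+.5)/8-.5,210+(y+.5)/8-.5)
for n,a,b in [('top+x-y',(61,142),(661,207)),('top+x+y',(172,210),(645,99)),('top-x-y',(165,84),(496,206)),('bot+x-y',(66,332),(656,416))]:
    print(n,tri([ray(cs,*f(*a)),ray(cd,*g(*b))]))
# bystanders: compare first and last images
for n in ('scene','side'):
    a=cv2.imread(f'pics/{n}0.png').astype(int);b=cv2.imread(f"pics/{'c9' if n=='scene' else 's9'}.png").astype(int)
    D=abs(a-b).max(2)
    R={'scene':{'mouse':(185,235,240,272),'stapler':(275,340,365,388),'mug':(460,340,550,430)},'side':{'mouse':(358,300,412,336),'stapler':(340,203,394,235)}}[n]
    for k,(x0,y0,x1,y1) in R.items(): print(n,k,(D[y0:y1,x0:x1]>40).sum())
E
```

```text
top+x-y [ 0.5669 -0.0014  0.093 ]
top+x+y [0.5615 0.0521 0.094 ]
top-x-y [ 0.5189 -0.0061  0.0956]
bot+x-y [0.5669 0.0016 0.012 ]
scene mouse 131
scene stapler 0
scene mug 0
side mouse 0
side stapler 0
```

```bash
python3 - <<'E'
from snap import *
st(); print(bot.job_done())
E
```

```text
15.53 pos [0.541  0.0242 0.3819] rpy [ 179.99   -0.09 -174.09] F [ 1.21 -0.47  0.49] M [-0.007 -0.024 -0.025] w 0.0856
the job is handed in; nothing more can be done
None
```

The pen cup hangs by its hook in the notch of the bin's far wall, on the outside. I let go and handed the job in at 15.5 s.

I gripped the cup by its y faces and found the notch with the wrist camera, about 20 mm to the +y side of the rim's middle. I touched the wall's outer face at about 7 N to set the gap. I then lowered the hook until it met the notch floor, with the bridge at about 0.105 m and about 8 N of contact, and opened the jaws.

**Seating:** after I backed off upward, two-view triangulation put the cup's top rim at 93–96 mm, against 95 mm expected in the notch and 105 mm on the plain rim. The wrist picture showed the hook between the notch sides, and it did not move on release.

**Contact:** the highest contact force read was about 9 N, when the jaws closed on the cup on the desk. On the bin it was about 8 N. Forces were read at the end of each move, not continuously. The last reading, with the gripper well above the cup, was only sensor noise of about 1 N.

**Bystanders:** before-and-after pictures showed no change at the stapler in either view or at the mug in the scene view. At the mouse the two views disagreed. The side view showed no change, but the scene view had 131 changed pixels there; I put that down to the arm's shadow and did not check further.

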